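Refit the rail modules in a machine's control box

ROBOT

A 6-joint arm with a two-finger parallel gripper is mounted at the origin on the work surface. World frame = base frame: x ahead of the robot, y to its left, z up, the work surface at z = 0. Lengths are in m, angles in rad, forces in N, time in s.
With the tool pointing down it reaches from about 0.425 to 0.925 m from the base axis. Payload 12.5 kg.
Tool frame: the origin (TCP) lies on the centre line of the jaws, within the pads' length; the fingertips stand 19 mm ahead of it and the grasp point (between the pads) is the TCP; z points along the fingers, y is the line along which they close (so a half turn about z gives the same grasp; the last joint's range is limited). The gripper opens to 85 mm and grips with 20 to 120 N. Pads are 22 mm wide; open, the fingers measure 114 mm over their backs; the gripper's body (76 mm by 85 mm) begins 54 mm behind the grasp point. The pads swing forward as they close: fully open they stand 13 mm farther back than shut.
Start: joints at [-1.216, 0.491, 1.559, -0, 1.092, -0.106], TCP at [0.278, -0.56, 0.25] pointing down, gripper open.
Joint ranges: [-3.1, 3.1], [-0.84, 2.19], [0.05, 2.79], [-1.13, 4.28], [0.06, 2.93], [-2.69, 2.69]. Speed limits (rad/s): [2.22, 2.22, 2.79, 3.14, 3.14, 3.14].

INTERFACE

Orientations are given as a unit quaternion [x, y, z, w].
In Python, from station import arm gives the robot as it stands. Calls block until the motion is done:
- arm.move_to(position, orientation): joint-space move of the TCP to a pose.
- arm.servo_line(position, rotation=None, feed=0.15, max_force=None): straight line of the TCP; rotation=None keeps the orientation; feed is the mean speed in m/s. With max_force (N) it stops when the force on the tool has changed by that much, and returns True; else False.
- arm.move_joints(angles): joint-space move.
- arm.release() and arm.grasp(squeeze=None): open the fingers fully, or close them until they stop; squeeze is the grip in N (None keeps the last).
- arm.sleep(seconds).
- arm.ik(position, orientation): joint angles nearest the present ones, or None.
- arm.read_state(): the state.
- arm.capture(name): name is "scene" or "side" or "wrist"; returns (picture, depth): 480x640x3 uint8, red, green, blue; 480x640 float32, m along the optical axis (not along the pixel's ray), 0 where there is no reading.
- arm.calibration(name): a dict with "vertical_fov" (degrees; the focal length in pixels is half the picture's height over the tangent of half this angle, whatever the lens; pixels are square), "cx", "cy" (the principal point, pixels), "view" (4x4, takes a point from world to camera coordinates). Camera axes: x right, y down, z forward; pixel columns grow to the right and rows downward; lengths in m; the calibration is good to about 2 mm. A picture is of the moment at which its call begins: read the wrist's pose just before it. calibration takes no time and is no camera call; for the wrist camera it gives the pose at the moment of the call.
A pose or a line that the arm cannot do raises arm.Unreachable and nothing moves.
- arm.hand_in(): hands the job in; it is judged then, once.
Trained networks look in the newest picture that a camera, given by its name, has taken for a name from the list of things; names that differ only in an ending like _2 or _b are one class to them, and where a whole thing is asked for, a point or a joint stands for the part that bears it (a point fixed in the world has none). Each returns a list of dicts, best first, with "score" (0 to 1); they miss things now and then, are a little off and sometimes report something else, mostly with a low value. They report only what shows in the picture. A call takes as long as a camera call. They do not tell look-alikes from the thing itself.
- arm.search_frame(thing, camera): "at" ([row, column] in pixels, amid what is visible of it).
- arm.place_of(thing, camera): "at" ([row, column] in pixels: a listed point, or the origin of a listed thing).
The state is a dict: "time": time; "q": joint angles; "joint_velocities": joint speeds; "effort": joint torques, N m; "position": TCP position; "tool_rot": TCP orientation; "force": force on the tool from outside, world axes, zero at the start; "wrist_torque": the same for the moment, N m; "width": opening from 0.0 (shut) to 1.0 (fully open); "grip_force": force on a finger pad.
Only numpy, scipy, OpenCV 4.12 (cv2) and the standard library are available. Lean on these libraries where they do the work, as an engineer would, in place of code of your own. Each camera call takes 0.05 s, during which the arm holds its last target. There are 200 camera calls.

TASK

Switch the isolator off (lever towards you), then hang every loose rail module on the rail in the control box - hook its toe behind the rail's upper edge with the foot end raised, then press the foot end down until its clip snaps under a catch. Then hook the red cover on the box's upper edge, swing it down flat and centred on the rim, and only then switch the isolator back on, both times right over. Leave the other things on the bench where they are.

Things in the scene. Friction and masses are not known exactly. Their poses are not given: they have to be found in the camera images.
- m1 (a point): Centre of the orange grip rib on top of a rail module (may be absent; all four alike: read m1 to m4), 83 x 46 x 76 mm, 0.22 kg. Module axes: x to its hook end, z up; mm. White body from this point: x -53 to +24, y -23 to +23, z -49 to -13; the rib is 36 x 20 x 26 mm (x, y, z); clear top for pressing x -53 to -10.
- m2 (a point): Centre of the blue grip rib on top of a rail module (may be absent; all four alike: read m1 to m4), 83 x 46 x 76 mm, 0.22 kg. Module axes: x to its hook end, z up; mm. Hook at its +x end, from this point: leg x +16 to +22 down to z -63; at its bottom a toe x +6 to +22, z -63 to -59: so a groove 10 mm high, 10 mm deep, open to -x, under the body.
- m3 (a point): Centre of the green grip rib on top of a rail module (may be absent; all four alike: read m1 to m4), 83 x 46 x 76 mm, 0.22 kg. Module axes: x to its hook end, z up; mm. Foot at its -x end, from this point: x -53 to -38 down to z -63, with the coloured clip tab x -59 to -53, z -63 to -53.
- m4 (a point): Centre of the yellow grip rib on top of a rail module (may be absent; all four alike: read m1 to m4), 83 x 46 x 76 mm, 0.22 kg. Module axes: x to its hook end, z up; mm. It lies level on its feet, this point 63 mm above what it lies on; all is symmetric about y = 0.
- box: Open red control box, fixed, sloping up 20 degrees away from the robot. Origin: inner floor under mid-rail; x up the slope, y along the rail, z square to the floor. In mm: outside x -82 to +68, y -115 to +115, flat rim z 90, walls 6 thick. Rail flange x -20 to +20, y -103 to +103, z 16 to 20, on a 20 wide web; foot rest strip x -50 to -30, z 0 to 6. Modules and cover go on with their +x up the slope.
- place1 (a point): Place 1 for a module: middle of the rail's top, box y -64 mm, z 20 (axes as the box). Any module fits any place. Hooking: hold it level (20 degrees to the rail, foot raised), toe beyond and below the rail's upper edge, then draw it down the slope till the edge is in the groove.
- place2 (a point): Place 2: the same at box y 0. Snapping: press the foot end's clear top down, 10 to 20 N, about 25 mm, till the tab snaps under the catch. Home, the module is parallel to the box with its rib centre about 49 mm above this point (box z) and 4 to 12 mm up the slope.
- place3 (a point): Place 3: the same at box y +64. Each place has a black sprung catch, 30 mm wide, on the robot's side: nose at box x -47, z 20 mm, its face leaning back to x -53 at z 33. Pushed to -x it yields (3 N, then 0.5 N/mm, up to 10 mm) and springs back over the tab; a firm pull up (about 20 N) frees a module again.
- cover_grip (a point): Centre of the black grip bar (60 x 20 x 30 mm) on the red cover, 0.32 kg, lying level, this point 33 mm up. From it, cover axes, mm (x to the hooks, z up): plate x -92 to +92, y -115 to +115, z -19 to -15; skirt x -92 to -88 down to z -33; hooks at y -70 and +70, 40 wide: leg x +86 to +92 down to z -33, toe x +76 to +92, z -33 to -29; 10 mm groove under the plate. Yellow stripe at the hook end.
- keeper (a point): Middle of the outer top edge of the steel keeper flange outside the box's upper wall, box x 80, z 90 mm (flange x 68 to 80, z 86 to 90, along the whole wall). Cover: held level, toes beyond and below it, drawn down the slope so it enters the grooves, then the skirt edge swung down till flat on the rim; cover_grip then at box x about -6 to -2, y 0, z 109 mm.
- isolator (a joint): Angle of the isolator lever in rad: 0 = leaning towards the robot (OFF), 1.0 = leaning away (ON); it stays where it is left, upright at 0.5, and takes about 1 N at its knob.
- isolator_tip (a point): Centre of the red ball (26 mm across) at the end of the isolator's lever, which stands on a yellow block beside the control box at its -y side and swings in the vertical plane of the box's x axis; the pivot is 22 mm above the bench, the arm 80 mm long.
- screwdriver: Bystander: screwdriver lying on the bench; origin at the centre of its underside (for the tools, of the tool).
- wrench: Bystander: wrench lying on the bench; origin at the centre of its underside (for the tools, of the tool).
- oilcan: Bystander: red can, 60 mm across, 150 mm high; origin at the centre of its underside (for the tools, of the tool).
- toolholder: Bystander: steel tool holder, 64 mm across, 120 mm high; origin at the centre of its underside (for the tools, of the tool).
- jar: Bystander: jar with black cap, 64 mm across, 80 mm high; origin at the centre of its underside (for the tools, of the tool).
- gauge_case: Bystander: black gauge case, 140 x 70 x 30 mm; origin at the centre of its underside (for the tools, of the tool).
- tape: Bystander: yellow ring of tape, 90 mm across, 25 mm high; origin at the centre of its underside (for the tools, of the tool).
Not all that is in view belongs to the job. What is shaped like the part that bears m1 but pink is not meant.

How it is judged:
On the way, in this order (a step that is already met when the one before it is completed fails the run):
1. the isolator is off (value of joint isolator below 0.15 rad), for 0.2 s.
2. every module is hooked and snapped on the rail, with the isolator off (z of m1 in the frame of box between 0.066 and 0.0725 m and x of m1 in the frame of box between 0 and 0.015 m and y of m1 in the frame of box between -0.09 and 0.09 m and angle between the z axis of each of m1, m2, m3, m4 and the z axis of box, either way round below 0.06 rad and angle between the y axis of each of m1, m2, m3, m4 and the y axis of box, either way round below 0.2 rad and z of m2 in the frame of box between 0.066 and 0.0725 m and x of m2 in the frame of box between 0 and 0.015 m and y of m2 in the frame of box between -0.09 and 0.09 m and z of m3 in the frame of box between 0.066 and 0.0725 m and x of m3 in the frame of box between 0 and 0.015 m and y of m3 in the frame of box between -0.09 and 0.09 m and z of m4 in the frame of box between 0.066 and 0.0725 m and x of m4 in the frame of box between 0 and 0.015 m and y of m4 in the frame of box between -0.09 and 0.09 m and value of joint isolator below 0.15 rad), for 0.3 s.
3. the cover is hooked and flat on the rim, with the modules home and the isolator off (all of step 2 and z of cover_grip in the frame of box between 0.1065 and 0.1125 m and x of cover_grip in the frame of box between -0.011 and 0.003 m and y of cover_grip in the frame of box between -0.012 and 0.012 m and angle between the z axis of cover_grip and the z axis of box, either way round below 0.035 rad and angle between the y axis of cover_grip and the y axis of box, either way round below 0.06 rad), for 0.3 s.
4. the isolator is on again (value of joint isolator above 0.85 rad), for 0.2 s.
At the end, for the whole second after the job is handed in: Every module present is home on the rail (rib centre 66 to 72.5 mm over the box floor, 0 to 15 mm up-slope of mid-rail, within 0.06 rad flat, 0.2 rad square); cover hooked and flat on the rim (3 mm high/low, 7 mm along, 12 mm sideways, 0.035 rad); isolator above 0.85 rad; all at rest (z of m1 in the frame of box between 0.066 and 0.0725 m and x of m1 in the frame of box between 0 and 0.015 m and y of m1 in the frame of box between -0.09 and 0.09 m and angle between the z axis of each of m1, m2, m3, m4 and the z axis of box, either way round below 0.06 rad and angle between the y axis of each of m1, m2, m3, m4 and the y axis of box, either way round below 0.2 rad and z of m2 in the frame of box between 0.066 and 0.0725 m and x of m2 in the frame of box between 0 and 0.015 m and y of m2 in the frame of box between -0.09 and 0.09 m and z of m3 in the frame of box between 0.066 and 0.0725 m and x of m3 in the frame of box between 0 and 0.015 m and y of m3 in the frame of box between -0.09 and 0.09 m and z of m4 in the frame of box between 0.066 and 0.0725 m and x of m4 in the frame of box between 0 and 0.015 m and y of m4 in the frame of box between -0.09 and 0.09 m and z of cover_grip in the frame of box between 0.1065 and 0.1125 m and x of cover_grip in the frame of box between -0.011 and 0.003 m and y of cover_grip in the frame of box between -0.012 and 0.012 m and angle between the z axis of cover_grip and the z axis of box, either way round below 0.035 rad and angle between the y axis of cover_grip and the y axis of box, either way round below 0.06 rad and value of joint isolator above 0.85 rad and linear speed of each of module1, module2, module3, module4, cover below 0.02 m/s); the robot touches nothing.
It fails at once if a bystander is pushed more than 50 mm from its place (distance of any of screwdriver, wrench, oilcan, toolholder, jar, gauge_case, tape from where it was at the start of the episode above 0.05 m).
Of module1, module2, module3, module4 only 2 to 3 are there at a start; the rules pass over those that are not, and their reading is None.
At some moment in a run one of module1, module2, module3, module4, cover may be knocked a few centimetres aside while the robot is not near it.
It also fails if it takes over 210 s, if anything falls off the work surface, if the arm or the gripper's body presses on something with over 40 N, if the wrist force passes 120 N, or if a joint passes its speed limit or range.

## Working session

There is one attempt and no reset: what is moved stays moved. The work goes in short steps, each a Python script; the robot and the scene stay as the last script left them, time stands still between calls to the robot, and variables do not carry over. Pictures are saved under pics/ and viewed, at most 14 in all, crops included, and the job is handed in when it is done.

```bash
ls; mkdir -p pics; cat > h.py <<'E'
import numpy as np, cv2
from scipy.spatial.transform import Rotation as R
from station import arm
def cam(n):
    c=arm.calibration(n); f=240/np.tan(np.radians(c["vertical_fov"])/2)
    return f,c["cx"],c["cy"],np.array(c["view"])
def world(n,depth,c=None):
    f,cx,cy,V=c or cam(n); v,u=np.mgrid[0:480,0:640]
    P=np.stack([(u-cx)/f*depth,(v-cy)/f*depth,depth],-1)
    return (P-V[:3,3])@V[:3,:3]
def px(p,n,c=None):
    f,cx,cy,V=c or cam(n); q=V[:3,:3]@p+V[:3,3]; return q[1]/q[2]*f+cy,q[0]/q[2]*f+cx
def save(img,name): cv2.imwrite("pics/"+name,img[:,:,::-1])
E
python3 - <<'E'
from h import *
for n in("scene","side"):
    c=cam(n); p,d=arm.capture(n); save(p,n+"0.png"); W=world(n,d,c); np.savez(n+"0.npz",p=p,d=d,W=W)
    print(n,np.round(c[3],3).tolist(),c[:3])
    for t in["m1","m2","m3","m4","box","cover_grip","keeper","isolator_tip","place1","place2","place3","oilcan","toolholder","jar","gauge_case","tape","screwdriver","wrench"]:
        r=arm.place_of(t,n)[:2]
        for x in r:
            a=np.round(x["at"]).astype(int); print(t,round(x["score"],2),a,np.round(W[min(a[0],479),min(a[1],639)],3))
print(arm.read_state())
E
```

```text
pics
scene [[-0.285, 0.959, -0.012, 0.075], [0.691, 0.196, -0.696, -0.301], [-0.664, -0.206, -0.718, 1.953], [0.0, 0.0, 0.0, 1.0]] (np.float64(620.3662441167029), 321.5826959384448, 234.15851980047833)
m1 0.96 [283 443] [0.568 0.386 0.078]
m1 0.78 [247 450] [0.445 0.385 0.073]
m2 0.96 [283 443] [0.568 0.386 0.078]
m2 0.78 [247 450] [0.445 0.385 0.073]
m3 0.96 [283 443] [0.568 0.386 0.078]
m3 0.78 [247 450] [0.445 0.385 0.073]
m4 0.96 [283 443] [0.568 0.386 0.078]
m4 0.78 [247 450] [0.445 0.385 0.073]
box 0.56 [260 299] [0.614 0.05  0.104]
cover_grip 0.63 [203 178] [ 0.459 -0.348  0.047]
cover_grip 0.35 [346 404] [0.732 0.331 0.032]
keeper 0.59 [241 288] [0.601 0.021 0.148]
keeper 0.54 [238 220] [ 0.595 -0.159  0.101]
isolator_tip 0.63 [236 220] [ 0.591 -0.161  0.103]
place1 0.92 [252 299] [0.606 0.049 0.124]
place1 0.79 [261 321] [0.607 0.102 0.11 ]
place2 0.92 [252 299] [0.606 0.049 0.124]
place2 0.79 [261 321] [0.607 0.102 0.11 ]
place3 0.92 [252 299] [0.606 0.049 0.124]
place3 0.79 [261 321] [0.607 0.102 0.11 ]
oilcan 0.84 [346 405] [0.735 0.333 0.036]
toolholder 0.82 [346 320] [0
[... 1706 characters left out ...]
06]
{'time': 1.9, 'q': array([-1.21558114e+00,  4.90914030e-01,  1.55889723e+00, -3.42973212e-05,
        1.09165772e+00, -1.05632538e-01]), 'joint_velocities': array([ 0.00011682, -0.00141087, -0.00243635, -0.00032509,  0.00150086,
       -0.00105017]), 'effort': array([ 1.31930261e-03, -6.18263984e+01, -2.61845541e+01, -9.89831619e-05,
        3.62476439e-04,  5.32912807e-06]), 'position': array([ 0.27794675, -0.55982344,  0.25031918]), 'tool_rot': array([ 9.73567869e-01,  2.28397901e-01, -7.40298226e-06,  6.32506759e-05]), 'force': array([ 0.61841591, -0.27346917, -0.45037183]), 'wrist_torque': array([-0.02007044, -0.01276744,  0.01459149]), 'grip_force': 0.0, 'width': 1.0002808064620772}
```

View pics/scene0.png

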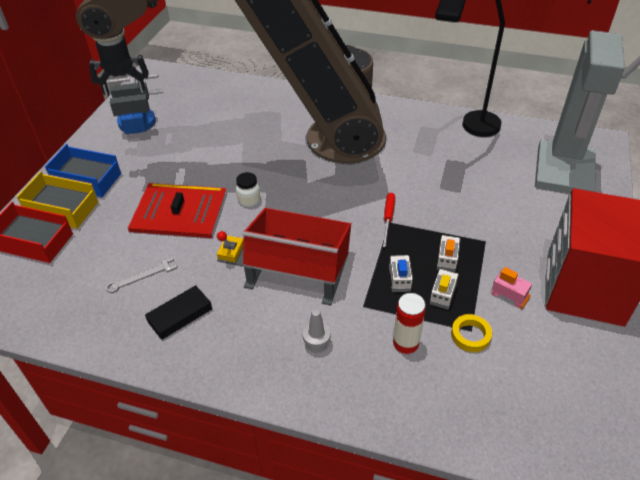

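View pics/side0.png

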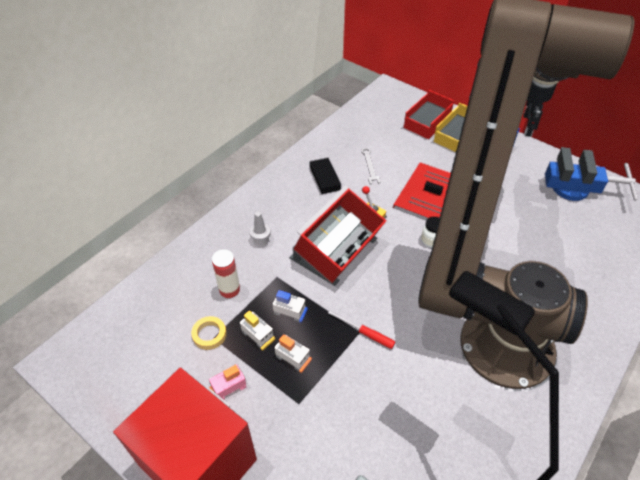

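The scene shows three modules: orange at (247,450), blue at (268,402) and yellow at (284,444). The pink decoy is at (288,512), the cover at (210,178), the isolator at (240,225) with its ball leaning away, and the box at (255,298). Next I'll look closer with the wrist camera.

```bash
python3 - <<'E'
from h import *
q=[1,0,0,0]
ims=[]
for n,p in(("cov",[.46,-.33,.42]),("box",[.55,0.03,.45]),("mod",[.50,.31,.42])):
    arm.move_to(p,q); arm.sleep(.3); c=cam("wrist"); im,d=arm.capture("wrist"); W=world("wrist",d,c)
    np.savez("w_"+n+".npz",p=im,d=d,W=W); ims.append(im); print(n,arm.read_state()["time"],np.round(c[3],3).tolist())
    for t in {"cov":["cover_grip"],"box":["box","place1","keeper","isolator_tip"],"mod":["m1"]}[n]:
        for x in arm.place_of(t,"wrist")[:4]:
            a=np.round(x["at"]).astype(int); print(t,round(x["score"],2),a,np.round(W[min(a[0],479),min(a[1],639)],3))
z=np.zeros_like(ims[0]); save(cv2.resize(np.vstack([np.hstack(ims[:2]),np.hstack([ims[2],z])]),(800,600),interpolation=cv2.INTER_AREA),"wr.png")
E
```

```text
cov 3.525 [[-0.001, -1.0, -0.0, -0.33], [-0.958, 0.0, 0.287, 0.354], [-0.287, 0.001, -0.958, 0.673], [0.0, 0.0, 0.0, 1.0]]
cover_grip 0.71 [196 340] [ 0.45  -0.36   0.047]
cover_grip 0.59 [118   8] [0.557 0.085 0.059]
box 5.3167 [[-0.001, -1.0, 0.0, 0.03], [-0.958, 0.001, 0.287, 0.432], [-0.287, 0.0, -0.958, 0.727], [0.0, 0.0, 0.0, 1.0]]
box 0.65 [123  40] [0.644 0.472 0.   ]
box 0.58 [179 328] [0.563 0.017 0.062]
place1 0.87 [181 323] [0.56  0.024 0.058]
place1 0.8 [183 283] [0.557 0.084 0.06 ]
place1 0.66 [181 369] [ 0.56  -0.045  0.057]
keeper 0.6 [150 322] [0.608 0.026 0.15 ]
keeper 0.59 [176 325] [0.568 0.021 0.061]
isolator_tip 0.57 [169 460] [ 0.582 -0.159  0.105]
mod 6.9667 [[-0.001, -1.0, 0.0, 0.31], [-0.958, 0.001, 0.287, 0.393], [-0.287, 0.0, -0.958, 0.684], [0.0, 0.0, 0.0, 1.0]]
m1 0.91 [236 266] [0.438 0.385 0.074]
m1 0.86 [165 341] [0.537 0.28  0.076]
m1 0.67 [150 258] [0.557 0.39  0.076]
m1 0.63 [197 164] [0.495 0.522 0.076]
```

View pics/wr.png

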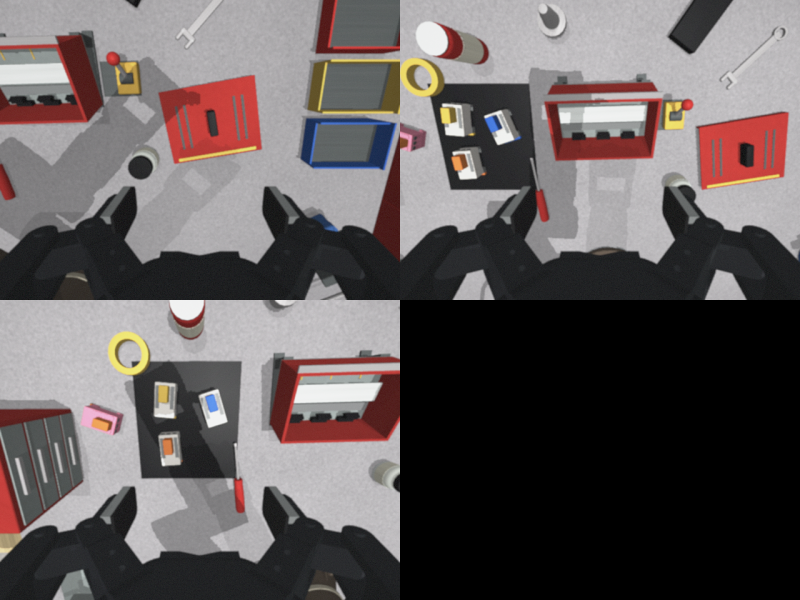

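The wrist views show the box open with its catches on the robot's side. The cover's yellow stripe is towards the robot, so it needs about a half turn. The modules' ribs are towards +x. Next I'll fit the poses.

```bash
cat >> h.py <<'E'
S=np.radians(20)
def rect(xy):
    (c,(w,h),a)=cv2.minAreaRect(np.float32(xy*1000)); return np.array(c)/1000,w,h,a
def boxfit(W):
    P=W.reshape(-1,3); yaw=0.0
    P=P[(P[:,0]>.44)&(P[:,0]<.75)&(P[:,1]>-.125)&(P[:,1]<.2)&(P[:,2]>.03)]
    for _ in range(4):
        Rb=(R.from_euler("z",yaw)*R.from_euler("y",-S)).as_matrix()
        Q=P@Rb; z=Q[:,2]; hst,e=np.histogram(z,np.arange(0,.3,.002))
        k=np.argmax(np.where(e[:-1]>0.0,hst,0)*1.0)
        # rim = highest strong peak
        top=[i for i in range(len(hst)) if hst[i]>0.25*hst.max()][-1]
        zr=np.median(z[abs(z-e[top]-.001)<.004]); m=abs(z-zr)<.003
        img=Q[m][:,:2]
        # trim outliers
        lo,hi=np.percentile(img,.3,axis=0),np.percentile(img,99.7,axis=0)
        img=img[((img>lo-.004)&(img<hi+.004)).all(1)]
        c,w,h,a=rect(img); a=(a+45)%90-45; yaw+=np.radians(a)
        print("box",np.round(c,4),round(w),round(h),round(a,2),"zr",round(zr,4),m.sum())
    return yaw,Rb,c,zr
COL={"m1":(5,18),"m2":(105,125),"m4":(22,32)}
def modfit(W,p,name,bounds=None,ztop=.076):
    hsv=cv2.cvtColor(p,cv2.COLOR_RGB2HSV); lo,hi=COL[name]
    m=(hsv[...,0]>=lo)&(hsv[...,0]<=hi)&(hsv[...,1]>110)&(abs(W[...,2]-ztop)<.006)
    b=bounds or(.38,.65,.22,.45); m&=(W[...,0]>b[0])&(W[...,0]<b[1])&(W[...,1]>b[2])&(W[...,1]<b[3])
    P=W[m]; c0=np.median(P,0)[:2]; P=P[np.linalg.norm(P[:,:2]-c0,axis=1)<.03]
    c,w,h,a=rect(P[:,:2]); yaw=np.radians(a if w>h else a+90)
    m2=(abs(W[...,2]-ztop+.026)<.006)&(np.linalg.norm(W[...,:2]-c,axis=-1)<.07)
    body=W[m2][:,:2].mean(0); u=np.array([np.cos(yaw),np.sin(yaw)])
    if u@(c-body)<0: yaw+=np.pi
    yaw=(yaw+np.pi)%(2*np.pi)-np.pi
    print(name,np.round(c,4),round(np.degrees(yaw),1),"rect",round(w),round(h),len(P),"ztop",round(np.median(P[:,2]),4),"bodyd",np.round((c-body)*1000))
    return c,yaw
def covfit(W,p):
    b=(W[...,0]>.3)&(W[...,0]<.65)&(W[...,1]>-.55)&(W[...,1]<-.17)
    hsv=cv2.cvtColor(p,cv2.COLOR_RGB2HSV); red=((hsv[...,0]<8)|(hsv[...,0]>172)|((hsv[...,0]>18)&(hsv[...,0]<32)))&(hsv[...,1]>120)
    P=W[b&red&(abs(W[...,2]-.018)<.007)]; c,w,h,a=rect(P[:,:2])
    G=W[b&(abs(W[...,2]-.048)<.007)]; G=G[np.linalg.norm(G[:,:2]-c,axis=1)<.06]; g,gw,gh,ga=rect(G[:,:2])
    yel=W[b&(hsv[...,0]>20)&(hsv[...,0]<32)&(hsv[...,1]>120)&(abs(W[...,2]-.018)<.007)&(np.linalg.norm(W[...,:2]-c,axis=-1)<.16)]
    print("cover",np.round(c,4),round(w),round(h),round(a,1),"bar",np.round(g,4),round(gw),round(gh),round(ga,1),"yel",np.round(yel.mean(0)[:2],3),len(yel),"zs",np.round([np.median(P[:,2]),np.median(G[:,2])],4))
E
python3 - <<'E'
from h import *
L=lambda n:np.load(n+".npz")
for n in("w_box","scene0","w_mod"): 
    print(n); boxfit(L(n)["W"])
for n in("w_mod","w_box"):
    for k in COL:
        try: modfit(L(n)["W"],L(n)["p"],k)
        except Exception as e: print(k,e)
for n in("w_cov","w_box"): covfit(L(n)["W"],L(n)["p"])
for n in("w_box","w_cov","scene0"):
    W,p=L(n)["W"],L(n)["p"]; hsv=cv2.cvtColor(p,cv2.COLOR_RGB2HSV)
    m=((hsv[...,0]<6)|(hsv[...,0]>174))&(hsv[...,1]>150)&(W[...,1]<-.13)&(W[...,1]>-.19)&(W[...,2]>.06)&(W[...,0]>.5)&(W[...,0]<.65)
    P=W[m]; print("ball",len(P),P.min(0).round(3),P.max(0).round(3))
    m=(hsv[...,0]>20)&(hsv[...,0]<32)&(hsv[...,1]>120)&(W[...,1]<-.1)&(W[...,1]>-.2)&(W[...,0]>.5)&(W[...,0]<.65)&(W[...,2]<.06)
    P=W[m]; print("block",len(P),P.min(0).round(3),P.max(0).round(3),np.median(P,0).round(3))
E
```

```text
w_box
box [0.7015 0.0298] 133 29 -0.43 zr 0.2967 11445
box [0.7009 0.0344] 30 133 0.66 zr 0.2967 11455
box [0.7013 0.0275] 30 133 0.04 zr 0.2967 11432
box [0.7018 0.0271] 29 133 0.01 zr 0.2967 11427
scene0Traceback (most recent call last):
  File "<stdin>", line 4, in <module>
  File "h.py", line 25, in boxfit
    top=[i for i in range(len(hst)) if hst[i]>0.25*hst.max()][-1]
        ~~~~~~~~~~~~~~~~~~~~~~~~~~~~~~~~~~~~~~~~~~~~~~~~~~~~~^^^^
IndexError: list index out of range
```

```bash
sed -i 's/np.arange(0,.3,.002)/np.arange(-.3,.1,.002)/; s/where(e\[:-1\]>0.0,hst,0)\*1.0/hst/; s/(P\[:,2\]>.03)\]/(P[:,2]>.03)\&(P[:,2]<.19)]/' h.py
cat > f.py <<'E'
from h import *
L=lambda n:np.load(n+".npz")
for n in("w_box","scene0","w_mod"): 
    print(n); boxfit(L(n)["W"])
for n in("w_mod","w_box"):
    for k in COL:
        try: modfit(L(n)["W"],L(n)["p"],k)
        except Exception as e: print(k,e)
for n in("w_cov","w_box"): covfit(L(n)["W"],L(n)["p"])
for n in("w_box","w_cov","scene0"):
    W,p=L(n)["W"],L(n)["p"]; hsv=cv2.cvtColor(p,cv2.COLOR_RGB2HSV)
    m=((hsv[...,0]<6)|(hsv[...,0]>174))&(hsv[...,1]>150)&(W[...,1]<-.13)&(W[...,1]>-.19)&(W[...,2]>.06)&(W[...,0]>.5)&(W[...,0]<.65)
    P=W[m]; print("ball",len(P),P.min(0).round(3),P.max(0).round(3))
    m=(hsv[...,0]>20)&(hsv[...,0]<32)&(hsv[...,1]>120)&(W[...,1]<-.1)&(W[...,1]>-.2)&(W[...,0]>.5)&(W[...,0]<.65)&(W[...,2]<.06)
    P=W[m]; print("block",len(P),P.min(0).round(3),P.max(0).round(3),np.median(P,0).round(3))
E
python3 f.py
```

```text
w_boxTraceback (most recent call last):
  File "f.py", line 4, in <module>
    print(n); boxfit(L(n)["W"])
              ~~~~~~^^^^^^^^^^^
  File "h.py", line 23, in boxfit
    k=np.argmax(np.hst)
                ^^^^^^
    raise AttributeError(f"module {__name__!r} has no attribute {attr!r}")
AttributeError: module 'numpy' has no attribute 'hst'
```

```bash
sed -i '/k=np.argmax/d' h.py; python3 f.py
```

```text
w_box
box [0.5426 0.0209] 164 230 1.25 zr -0.0663 4468
box [0.5429 0.0093] 164 230 0.07 zr -0.0664 4487
box [0.5429 0.0086] 164 230 0.0 zr -0.0664 4487
box [0.5429 0.0086] 164 230 0.0 zr -0.0664 4487
scene0
box [0.5439 0.0225] 172 232 0.97 zr -0.0652 739
box [0.5441 0.0127] 173 232 0.73 zr -0.0659 787
box [0.5442 0.0059] 173 232 0.04 zr -0.0654 756
box [0.5442 0.0055] 173 232 0.0 zr -0.0654 755
w_mod
box [0.5425 0.0211] 164 232 1.52 zr -0.0661 4572
box [0.5429 0.0069] 164 232 0.09 zr -0.0665 4596
box [0.5429 0.0061] 164 232 0.01 zr -0.0665 4597
box [0.5429 0.006 ] 164 232 0.0 zr -0.0665 4597
m1 [0.4398 0.3821] 4.5 rect 35 20 343 ztop 0.075 bodyd [10.  2.]
m2 [0.5373 0.2837] 18.0 rect 34 18 344 ztop 0.075 bodyd [17.  6.]
m4 [0.5566 0.3866] -5.6 rect 20 34 383 ztop 0.0752 bodyd [18. -0.]
m1 [0.4398 0.3818] 4.0 rect 36 21 315 ztop 0.075 bodyd [10.  7.]
m2 [0.5368 0.2819] 17.3 rect 34 21 335 ztop 0.0749 bodyd [17. 11.]
m4 [0.5568 0.3861] -4.5 rect 21 36 373 ztop 0.075 bodyd [18.  4.]
cover [ 0.4787 -0.3234] 258 290 9.8 bar [ 0.4531 -0.36  ] 48 20 10.0 yel [ 0.432 -0.291] 698 zs [0.0173 0.047 ]
cover [ 0.4795 -0.3235] 258 290 10.1 bar [ 0.4539 -0.3593] 49 21 10.3 yel [ 0.408 -0.312] 488 zs [0.0173 0.0469]
ball 228 [ 0.573 -0.17   0.093] [ 0.593 -0.15   0.109]
block 966 [ 0.515 -0.187  0.004] [ 0.584 -0.138  0.035] [ 0.544 -0.154  0.024]
ball 330 [ 0.571 -0.175  0.094] [ 0.593 -0.153  0.108]
block 1147 [ 0.513 -0.19   0.001] [ 0.583 -0.131  0.058] [ 0.544 -0.17   0.024]
ball 69 [ 0.574 -0.171  0.09 ] [ 0.597 -0.148  0.112]
block 401 [ 0.512 -0.186  0.001] [ 0.587 -0.135  0.035] [ 0.566 -0.154  0.024]
```

```bash
cat >> h.py <<'E'
YB=np.radians(1.4)
RB=R.from_euler("z",YB)*R.from_euler("y",-S)
RBm=RB.as_matrix(); OB=RBm@np.array([.5439,.0085,-.1558])
def b2w(p): return OB+RBm@np.array(p)
def w2b(p): return (np.array(p)-OB)@RBm
DOWN=R.from_quat([1,0,0,0])
def tool(yaw,pitch=0.):  # tool z = down tilted by pitch (as box slope), closing along module y
    return (R.from_euler("z",yaw)*R.from_euler("y",-pitch)*DOWN).as_quat()
E
python3 - <<'E'
from h import *
print(OB.round(4), b2w([80,0,90]*np.array(.001)).round(3))
L=np.load("w_cov.npz"); W,p=L["W"],L["p"]
b=np.linalg.norm(W[...,:2]-[.4535,-.3597],axis=-1)<.152
P=W[b&(abs(W[...,2]-.018)<.006)]; print(rect(P[:,:2]))
G=W[b&(abs(W[...,2]-.046)<.009)]; print(rect(G[:,:2]),len(G))
arm.grasp(20)
q=tool(YB)
arm.move_to([.55,-.03,.33],q)
arm.move_to([.635,-.165,.25],q)
arm.servo_line([.635,-.165,.104],feed=.15)
print(arm.servo_line([.523,-.167,.104],feed=.06,max_force=10)); s=arm.read_state(); print(s["position"],s["force"],s["width"],s["time"])
x=s["position"]; arm.servo_line(x+[.012,0,0],feed=.06); arm.servo_line(x+[.012,0,.15],feed=.2)
arm.release(); arm.move_to([.50,-.05,.42],q); arm.sleep(.2)
c=cam("wrist"); im,d=arm.capture("wrist"); np.savez("w2.npz",p=im,d=d,W=world("wrist",d,c)); save(im,"w2.png"); print(arm.place_of("isolator_tip","wrist")[:2],arm.read_state()["time"])
W=world("wrist",d,c); hsv=cv2.cvtColor(im,cv2.COLOR_RGB2HSV)
m=((hsv[...,0]<6)|(hsv[...,0]>174))&(hsv[...,1]>150)&(W[...,1]<-.13)&(W[...,1]>-.19)&(W[...,2]>.06)&(W[...,0]>.45)&(W[...,0]<.65)
P=W[m]; print("ball",len(P),P.min(0).round(3),P.max(0).round(3))
boxfit(W)
E
```

```text
[0.564  0.0223 0.0396] [0.608 0.023 0.152]
(array([ 0.44727454, -0.36110437]), 183.9191131591797, 230.59451293945312, 10.013252258300781)
(array([ 0.44756473, -0.3609877 ]), 59.35232925415039, 19.98796844482422, 10.06737995147705) 554
True
[ 0.5349533  -0.16707385  0.10411553] [ 4.01447918  0.11837854 -0.2025559 ] -0.0017234653314745871 12.4833
[{'at': [188.3, 405.8], 'score': 0.68}] 15.6667
ball 239 [ 0.501 -0.173  0.093] [ 0.522 -0.152  0.105]
box [0.5429 0.0213] 163 231 1.44 zr -0.0663 5902
box [0.5433 0.0079] 163 231 0.09 zr -0.0664 5865
box [0.5433 0.0071] 163 231 0.01 zr -0.0664 5860
box [0.5433 0.0071] 163 231 0.0 zr -0.0664 5860
```

```bash
cat >> h.py <<'E'
YB=np.radians(1.5)
RB=R.from_euler("z",YB)*R.from_euler("y",-S); RBm=RB.as_matrix(); OB=RBm@np.array([.5442,.0075,-.1557])
OFF=np.array([-.009,0,.0265])   # TCP from rib centre, frame pitched 20 deg against module
def pick(c,yaw,z=.063):
    rot=tool(yaw,S); M=(R.from_euler("z",yaw)*R.from_euler("y",-S)).as_matrix()
    p=np.array([c[0],c[1],z])+M@OFF; n=M@[0,0,1.]
    arm.release(); arm.move_to(p+n*.10,rot); arm.servo_line(p,feed=.12)
    arm.grasp(70); s=arm.read_state(); print("grip w",round(s["width"]*85,1),round(s["grip_force"],1))
    arm.servo_line(p+[0,0,.15],feed=.15); print("after lift w",round(arm.read_state()["width"]*85,1))
def B(x,y,z): return b2w(np.array([x,y,z])/1000)
def T(x,y,z): return B(x,y,z)+RBm@OFF   # TCP for rib centre at box x,y,z (mm)
E
python3 - <<'E'
from h import *
pick([.5371,.2832],np.radians(17.7))
q=tool(YB,S)
arm.move_to(T(41,-64,200),q); arm.sleep(.2)
c=cam("wrist"); im,d=arm.capture("wrist"); save(im,"hold.png"); np.savez("hold.npz",p=im,d=d,W=world("wrist",d,c))
a,_=arm.capture("side"); save(cv2.resize(a[120:330,220:500],None,fx=2,fy=2),"hold_s.png"); print(arm.read_state()["time"],arm.read_state()["position"])
E
```

```text
grip w 17.0 68.4
after lift w 17.0
21.65 [ 0.51863062 -0.04234086  0.26348   ]
```

```bash
python3 - <<'E'
import cv2,numpy as np
a=cv2.imread("pics/hold.png");b=cv2.imread("pics/hold_s.png")
b=cv2.resize(b,(400,300));a=cv2.resize(a,(400,300));cv2.imwrite("pics/hh.png",np.hstack([a,b]))
E
```

```text
(no output)
```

View pics/hh.png

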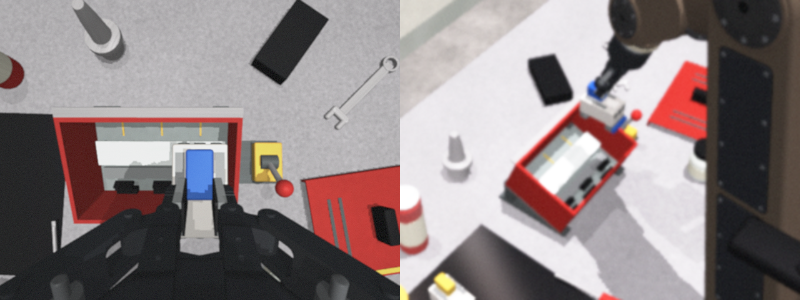

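The blue module is held level over the box. The wrist picture shows its rib between the pads, and the side view shows the lever leaning towards the robot. I'll check its in-hand pose from the depth.

```bash
cat >> h.py <<'E'
def inhand(tgt,name):
    """pose of held module from wrist depth: rib top plane; returns box offset error (mm)"""
    arm.sleep(.2); c=cam("wrist"); im,d=arm.capture("wrist"); W=world("wrist",d,c); e=B(*tgt)+[0,0,.013]
    hsv=cv2.cvtColor(im,cv2.COLOR_RGB2HSV); lo,hi=COL[name]
    m=(hsv[...,0]>=lo)&(hsv[...,0]<=hi)&(hsv[...,1]>110)&(np.linalg.norm(W-e,axis=-1)<.03)
    m=cv2.erode(m.astype(np.uint8),np.ones((3,3)))>0; P=W[m]
    A=np.c_[P[:,:2]-e[:2],np.ones(len(P))]; k=np.ones(len(P),bool)
    for _ in range(4):
        s=np.linalg.lstsq(A[k],P[k,2]-e[2],rcond=None)[0]; k=abs(A@s-(P[:,2]-e[2]))<.0015
    r=rect(P[k][:,:2]); print(name,len(P),k.sum(),"pitch up +x deg",np.degrees(np.arctan(s[0])).round(1),"dz mm",(s[2]*1000).round(1),"dxy",((r[0]-e[:2])*1000).round(1),[round(v,1) for v in r[1:]])
E
python3 - <<'E'
from h import *
inhand((41,-64,200),"m2")
E
```

```text
m2 3044 2970 pitch up +x deg 0.1 dz mm -1.1 dxy [-0.3  1. ] [33.7, 18.0, 1.3]
```

```bash
cat >> h.py <<'E'
def st(l):
    s=arm.read_state(); f=RBm.T@s["force"]; print(l,"t",round(s["time"],1),"rib box",((w2b(s["position"])-OFF)*1000).round(1),"f_box",f.round(1),"w",round(s["width"]*85,1))
def hook(y,Z=71.5):
    arm.servo_line(T(41,y,120),feed=.15); st("pre")
    print(arm.servo_line(T(41,y,Z),feed=.05,max_force=8)); st("down")
    print(arm.servo_line(T(22.5,y,Z),feed=.02,max_force=6)); st("drawn")
E
python3 - <<'E'
from h import *
hook(-64)
a,_=arm.capture("side"); b,_=arm.capture("scene"); save(np.hstack([cv2.resize(a[150:300,270:420],(400,400)),cv2.resize(b[190:310,220:370],(400,400))]),"hk.png")
E
```

```text
pre t 22.6 rib box [ 41.2 -64.  120.4] f_box [-0.2 -0.6 -1.4] w 17.2
False
down t 23.7 rib box [ 41.1 -64.   71.7] f_box [-2.3  0.3 -1.8] w 17.4
False
drawn t 24.8 rib box [ 23.1 -64.2  71.6] f_box [ 4.4  1.2 -1. ] w 17.5
```

View pics/hk.png

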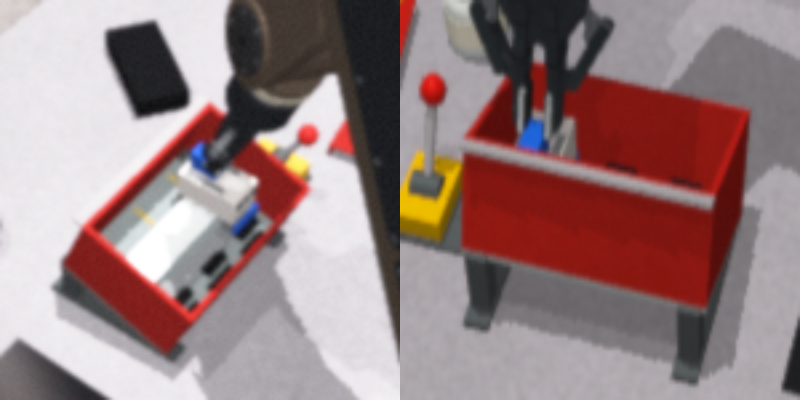

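The picture shows the blue module level in the box with its tab above the catch, and contact came at the expected place. I'll release it and press.

```bash
cat >> h.py <<'E'
def snap(y):
    arm.release(); st("open")
    arm.servo_line(arm.read_state()["position"]+RBm@[0,0,.06],feed=.15)
    arm.grasp(20); q=tool(YB,S)
    arm.move_to(B(-27,y,130),q)
    print(arm.servo_line(B(-27,y,60+19),feed=.08,max_force=12)); st("touch")
    x=w2b(arm.read_state()["position"])*1000
    print(arm.servo_line(B(-32,y,52+19),feed=.03,max_force=38)); st("pressed")
    print("tip z",(w2b(arm.read_state()["position"])*1000-[0,0,19]).round(1))
    arm.servo_line(B(-30,y,150),feed=.15)
def look(n):
    arm.release(); arm.move_to(B(-30,0,330),tool(YB,S)); arm.sleep(.2)
    c=cam("wrist"); im,d=arm.capture("wrist"); W=world("wrist",d,c); save(im,n+".png"); np.savez(n+".npz",W=W,p=im,d=d)
    Q=(W-OB)@RBm; hsv=cv2.cvtColor(im,cv2.COLOR_RGB2HSV)
    for k,(lo,hi) in COL.items():
        m=(hsv[...,0]>=lo)&(hsv[...,0]<=hi)&(hsv[...,1]>110)&(abs(Q[...,0])<.06)&(abs(Q[...,1])<.1)&(Q[...,2]>.068)&(Q[...,2]<.11)
        m=cv2.erode(m.astype(np.uint8),np.ones((3,3)))>0
        if m.sum()<50: print(k,"none"); continue
        P=Q[m]; c0=np.median(P,0); A=np.c_[P[:,:2]-c0[:2],np.ones(len(P))]; s=np.linalg.lstsq(A,P[:,2],rcond=None)[0]; g=abs(A@s-P[:,2])<.002; s=np.linalg.lstsq(A[g],P[g,2],rcond=None)[0]; r=rect(P[g][:,:2])
        print(k,"xy",(r[0]*1000).round(1),"rib z",round(s[2]*1000-13,1),"tilt",s[:2].round(3),"rect",[round(v,1) for v in r[1:]],g.sum())
    print("t",arm.read_state()["time"])
E
python3 - <<'E'
from h import *
snap(-64); look("l1")
E
```

```text
open t 25.5 rib box [ 22.5 -64.   71.5] f_box [-0.3  0.3 -0.1] w 84.7
False
touch t 28.0 rib box [-17.6 -64.   52.7] f_box [ 0.3 -0.6  0.7] w 0.2
True
pressed t 28.3 rib box [-20.2 -64.1  48.5] f_box [ 0.5  2.  13.5] w 0.2
tip z [-29.2 -64.1  56. ]
m1 none
m2 xy [  8.7 -63.1] rib z 68.2 tilt [ 0.006 -0.023] rect [17.9, 31.7, 89.1] 501
m4 none
t 30.7333
```

View pics/l1.png

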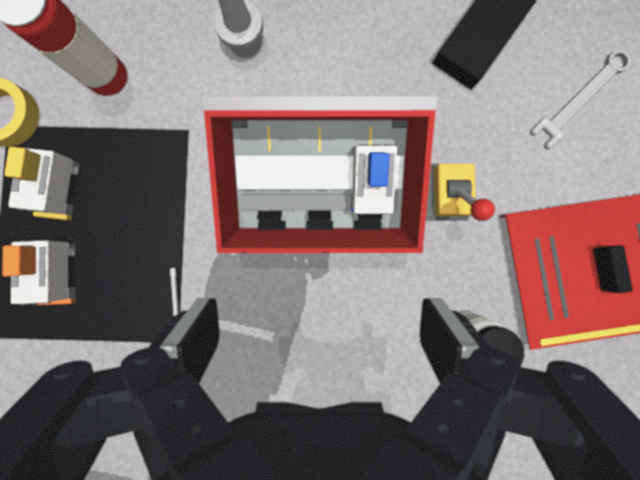

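The blue module is home at place 1, flat and with its tab under the catch. I'll do the other two, measuring each afresh.

```bash
cat > go.py <<'E'
from h import *
for name,y in(("m4",64),("m1",0)):
    arm.release(); arm.move_to([.47,.33,.40],tool(0)); arm.sleep(.2); c=cam("wrist"); im,d=arm.capture("wrist"); W=world("wrist",d,c)
    cc,yaw=modfit(W,im,name,(.36,.66,.2,.5))
    pick(cc,yaw); arm.move_to(T(41,y,200),tool(YB,S)); inhand((41,y,200),name)
    hook(y)
    x=(w2b(arm.read_state()["position"])-OFF)*1000
    if not(20<x[0]<27 and x[2]<73.5): print("STOP"); break
    snap(y)
else: look("l2")
E
python3 go.py
```

```text
m4 [0.5565 0.3871] -4.8 rect 20 33 445 ztop 0.075 bodyd [18. -0.]
grip w 16.9 69.1
after lift w 16.9
m4 618 597 pitch up +x deg -0.5 dz mm -1.5 dxy [0.4 1.3] [34.2, 18.0, 1.8]
pre t 38.4 rib box [ 41.2  64.1 120.4] f_box [-0.9  0.1 -1.5] w 16.8
False
down t 39.5 rib box [40.8 64.  71.6] f_box [-2.9 -0.1 -3.9] w 17.3
False
drawn t 40.6 rib box [23.  64.  71.6] f_box [ 2.9  0.1 -1. ] w 17.3
open t 41.3 rib box [22.5 64.  71.5] f_box [-0.2  0.2 -0.1] w 85.3
False
touch t 43.7 rib box [-17.9  64.   52.7] f_box [-0.8  0.7  0.3] w -0.0
True
pressed t 44.0 rib box [-20.3  64.1  48.5] f_box [-0.6 -0.4 13.7] w -0.2
tip z [-29.3  64.1  56. ]
m1 [0.4396 0.3823] 3.7 rect 35 20 388 ztop 0.075 bodyd [17.  2.]Traceback (most recent call last):
  File "go.py", line 5, in <module>
    pick(cc,yaw); arm.move_to(T(41,y,200),tool(YB,S)); inhand((41,y,200),name)
    ~~~~^^^^^^^^
  File "h.py", line 67, in pick
    arm.release(); arm.move_to(p+n*.10,rot); arm.servo_line(p,feed=.12)
                                             ~~~~~~~~~~~~~~^^^^^^^^^^^^
station.Unreachable: the arm cannot follow that straight line within its joint ranges
```

```bash
python3 - <<'E'
from h import *
c,yaw=[.4396,.3823],np.radians(3.8)
print(arm.read_state()["q"].round(2),arm.read_state()["time"])
for fl in(0,np.pi):
  for pt in(20,16,12,8,4,0):
    M=(R.from_euler("z",yaw)*R.from_euler("y",-np.radians(pt))).as_matrix(); p=np.array([*c,.063])+M@OFF
    rot=(R.from_quat(tool(yaw,np.radians(pt)))*R.from_euler("z",fl)).as_quat()
    print(round(fl),pt,[None if (q:=arm.ik(p+M@[0,0,h],rot)) is None else q.round(2).tolist() for h in(.10,.05,0)])
E
```

```text
[ 0.75  0.41  1.99 -0.46  0.51  2.63] 48.1167
0 20 [[0.75, 0.41, 1.99, -0.46, 0.51, 2.63], None, None]
0 16 [[0.72, 0.42, 1.95, -0.31, 0.57, 2.47], [0.7, 0.51, 1.97, -0.37, 0.47, 2.52], [0.68, 0.6, 1.97, -0.45, 0.38, 2.59]]
0 12 [[0.69, 0.43, 1.9, -0.2, 0.65, 2.34], [0.68, 0.51, 1.92, -0.23, 0.54, 2.37], [0.66, 0.6, 1.94, -0.28, 0.44, 2.41]]
0 8 [[0.66, 0.45, 1.85, -0.12, 0.73, 2.25], [0.65, 0.52, 1.88, -0.13, 0.62, 2.26], [0.65, 0.61, 1.9, -0.15, 0.52, 2.28]]
0 4 [[0.63, 0.47, 1.8, -0.05, 0.82, 2.17], [0.63, 0.54, 1.84, -0.06, 0.71, 2.18], [0.63, 0.62, 1.87, -0.07, 0.6, 2.18]]
0 0 [[0.61, 0.49, 1.75, -0.0, 0.9, 2.11], [0.61, 0.56, 1.79, -0.0, 0.79, 2.11], [0.61, 0.63, 1.83, -0.0, 0.68, 2.11]]
3 20 [[0.75, 0.41, 1.99, -0.46, 0.51, -0.51], [0.72, 0.5, 2.01, -0.55, 0.41, -0.43], [0.7, 0.6, 2.01, -0.69, 0.32, -0.3]]
3 16 [[0.72, 0.42, 1.95, -0.31, 0.57, -0.68], [0.7, 0.51, 1.97, -0.37, 0.47, -0.63], [0.68, 0.6, 1.97, -0.45, 0.38, -0.55]]
3 12 [[0.69, 0.43, 1.9, -0.2, 0.65, -0.8], [0.68, 0.51, 1.92, -0.23, 0.54, -0.77], [0.66, 0.6, 1.94, -0.28, 0.44, -0.73]]
3 8 [[0.66, 0.45, 1.85, -0.12, 0.73, -0.9], [0.65, 0.52, 1.88, -0.13, 0.62, -0.88], [0.65, 0.61, 1.9, -0.15, 0.52, -0.86]]
3 4 [[0.63, 0.47, 1.8, -0.05, 0.82, -0.97], [0.63, 0.54, 1.84, -0.06, 0.71, -0.96], [0.63, 0.62, 1.87, -0.07, 0.6, -0.96]]
3 0 [[0.61, 0.49, 1.75, -0.0, 0.9, -1.03], [0.61, 0.56, 1.79, -0.0, 0.79, -1.03], [0.61, 0.63, 1.83, -0.0, 0.68, -1.03]]
```

Half-turning the tool solves it, since only joint 6 was at its range.

```bash
cat > go2.py <<'E'
import h
from h import *
t0=h.tool; h.tool=lambda *a:(R.from_quat(t0(*a))*R.from_euler("z",np.pi)).as_quat()
name,y="m1",0
pick([.4396,.3823],np.radians(3.8)); arm.move_to(T(41,y,200),h.tool(YB,S)); inhand((41,y,200),name)
hook(y)
x=(w2b(arm.read_state()["position"])-OFF)*1000
if not(20<x[0]<27 and x[2]<73.5): print("STOP")
else:
    snap(y); h.tool=t0; look("l2")
E
python3 go2.py
```

```text
grip w 17.2 68.4
after lift w 17.1
m1 3112 704 pitch up +x deg 15.5 dz mm -2.6 dxy [-4.1  1.8] [31.8, 18.5, 0.4]
pre t 56.1 rib box [4.120e+01 1.000e-01 1.204e+02] f_box [-0.7  0.8 -2.5] w 17.4
False
down t 57.2 rib box [41.1  0.  71.7] f_box [-0.5 -0.8 -3.6] w 17.3
False
drawn t 58.3 rib box [23.4 -0.1 71.7] f_box [ 5.6  1.1 -0.3] w 17.1
open t 58.9 rib box [22.4 -0.  71.5] f_box [ 0.2 -0.   1.5] w 84.8
False
touch t 61.4 rib box [-17.8   0.   52.6] f_box [ 0.2 -0.5 -0.4] w 0.0
True
pressed t 61.6 rib box [-20.2  -0.   48.5] f_box [-0.1  0.7 13.1] w -0.0
tip z [-29.2  -0.   56. ]
m1 xy [8.4 0.6] rib z 68.4 tilt [-0.001  0.01 ] rect [15.1, 31.8, 89.7] 451
m2 xy [  8.5 -63.1] rib z 68.3 tilt [-0.009 -0.011] rect [17.8, 31.7, 89.7] 488
m4 xy [ 8.4 63.5] rib z 68.3 tilt [-0.007 -0.008] rect [31.8, 18.2, 0.2] 479
t 66.05
```

View pics/l2.png

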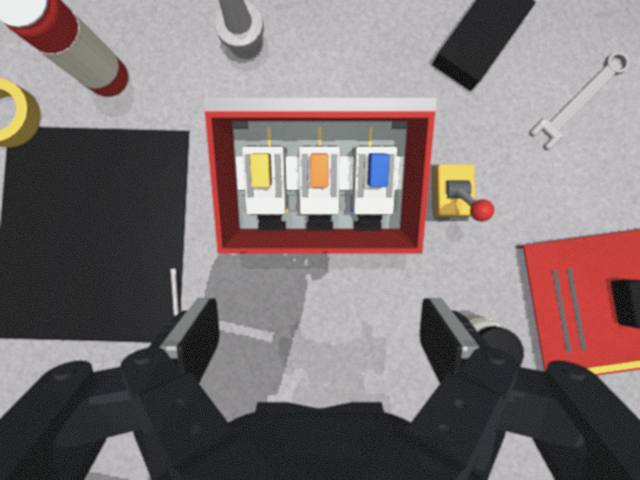

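All three modules are flat and home: orange at (170,319), blue at (170,378) and yellow at (170,260). The cover has moved, with its grip now around (300,625), so I'll remeasure it and grasp it.

```bash
cat >> h.py <<'E'
def cover_pose():
    arm.release(); arm.move_to([.43,-.33,.42],tool(0)); arm.sleep(.2); c=cam("wrist"); im,d=arm.capture("wrist"); W=world("wrist",d,c)
    a=np.array(arm.place_of("cover_grip","wrist")[0]["at"]).round().astype(int); g=W[a[0],a[1],:2]
    for _ in range(3):
        n=np.linalg.norm(W[...,:2]-g,axis=-1); G=W[(n<.045)&(abs(W[...,2]-.046)<.009)]; r=rect(G[:,:2]); g=r[0]
    n=np.linalg.norm(W[...,:2]-g,axis=-1); P=W[(n<.15)&(abs(W[...,2]-.017)<.006)]; r2=rect(P[:,:2])
    hsv=cv2.cvtColor(im,cv2.COLOR_RGB2HSV); Y=W[(n<.15)&(hsv[...,0]>20)&(hsv[...,0]<32)&(hsv[...,1]>120)&(abs(W[...,2]-.017)<.008)]
    yaw=np.radians(r[3] if r[1]>r[2] else r[3]+90); u=np.array([np.cos(yaw),np.sin(yaw)])
    if u@(Y[:,:2].mean(0)-g)<0: yaw+=np.pi
    print("bar",r,"plate",r2,"yellow",Y[:,:2].mean(0).round(3),len(Y),"yaw",np.degrees(yaw).round(1)); return g,yaw
E
python3 - <<'E'
from h import *
g,yaw=cover_pose(); s=arm.read_state(); print(s["time"],s["q"].round(2))
for fl in(0,np.pi):
    F=R.from_euler("z",fl)
    for p,r in(([*g,.041],tool(yaw)),([*g,.30],tool(yaw)),(B(26,0,230),tool(YB)),(B(9,0,146),tool(YB)),(B(-4,0,117),tool(YB,S))):
        q=arm.ik(p,(R.from_quat(r)*F).as_quat()); print(None if q is None else q.round(2))
E
```

```text
bar (array([ 0.40505316, -0.3847963 ]), 59.54206848144531, 20.074350357055664, 9.43121337890625) plate (array([ 0.4045369 , -0.38477521]), 184.1702880859375, 230.21786499023438, 9.27709674835205) yellow [ 0.323 -0.405] 483 yaw 189.4
67.9083 [-0.78  0.24  1.5   0.    1.4   0.79]
[-0.88  0.69  1.89 -0.    0.56 -2.61]
[-0.88  0.35  1.66 -0.    1.14 -2.61]
[-0.09  0.31  1.82 -0.    1.01  1.46]
[-0.09  0.44  1.89 -0.    0.82  1.46]
[-0.11  0.42  2.12  0.18  0.26  1.27]
[-0.88  0.69  1.89 -0.    0.56  0.53]
[-0.88  0.35  1.66 -0.    1.14  0.53]
[-0.09  0.31  1.82 -0.    1.01 -1.69]
[-0.09  0.44  1.89 -0.    0.82 -1.68]
[-0.11  0.42  2.12  0.18  0.26 -1.87]
```

```bash
cat >> h.py <<'E'
FL=R.from_euler("z",np.pi); GZ=.008
def crot(yaw,pitch=0.): return (R.from_quat(tool(yaw,pitch))*FL).as_quat()
def ctcp(X,Z,a,y=0):  # cover grip at box X,y,Z (mm); a = foot-raised angle to box, deg
    t=np.radians(a); n=np.array([np.sin(t),0,np.cos(t)])*GZ*1000
    return B(X+n[0],y,Z+n[2]),crot(YB,S-t)
def cst(l,a):
    s=arm.read_state(); t=np.radians(a); p=w2b(s["position"])*1000-np.array([np.sin(t),0,np.cos(t)])*GZ*1000
    print(l,"t",round(s["time"],1),p.round(1),"f",(RBm.T@s["force"]).round(1),"w",round(s["width"]*85,1))
E
python3 - <<'E'
from h import *
g,yaw=[.4050,-.3848],np.radians(189.35)
r=crot(yaw); arm.move_to([*g,.14],r); arm.servo_line([*g,.033+GZ],feed=.12)
arm.grasp(80); print(arm.read_state()["width"]*85)
arm.servo_line([*g,.30],feed=.15)
p,r=ctcp(26,230,20); arm.move_to(p,r)
p,r=ctcp(26,165,20); arm.servo_line(p,feed=.1); cst("pre",20)
p,r=ctcp(26,138,20); print(arm.servo_line(p,feed=.04,max_force=8)); cst("down",20)
p,r=ctcp(8.5,138,20); print(arm.servo_line(p,feed=.02,max_force=7)); cst("drawn",20)
a,_=arm.capture("side"); b,_=arm.capture("scene"); save(np.hstack([cv2.resize(a[130:300,250:420],(400,400)),cv2.resize(b[190:310,220:370],(400,400))]),"cv.png")
E
```

```text
18.659783967874365
pre t 75.2 [ 2.620e+01 -1.000e-01  1.653e+02] f [-0.9  0.7 -3.2] w 18.4
False
down t 76.0 [ 26.  -0. 138.] f [-2.2 -0.2 -2.3] w 18.7
False
drawn t 77.0 [  8.6  -0.  138. ] f [-0.9  0.4 -3.8] w 18.2
```

View pics/cv.png

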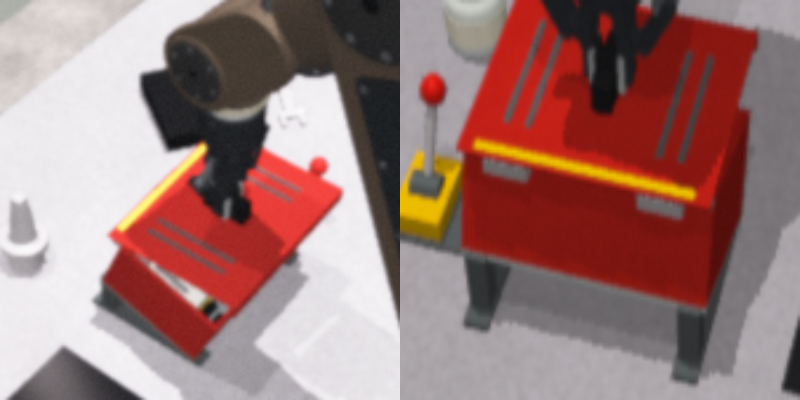

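The cover is level, with both hooks outside the upper edge and the flange hidden under the yellow stripe. I'll swing it down.

```bash
python3 - <<'E'
from h import *
for a in(16,12,8,4,1.5,0):
    k=a/20; e=np.array([83.8*k+84*(1-k),-22.7*k-21.0*(1-k)]); t=np.radians(a)
    X=80-(e[0]*np.cos(t)+e[1]*np.sin(t)); Z=88-(-e[0]*np.sin(t)+e[1]*np.cos(t))
    p,r=ctcp(X,Z,a); h_=arm.servo_line(p,rotation=r,feed=.04,max_force=20); cst((a,h_,round(X,1),round(Z,1)),a)
    if h_: break
E
```

```text
(16, False, np.float64(5.6), np.float64(132.6)) t 77.5 [  5.5  -0.  132.8] f [-1.2  0.7 -3.6] w 18.3
(12, False, np.float64(2.5), np.float64(127.0)) t 77.8 [  2.6  -0.  127.2] f [-0.6  0.3 -3.4] w 18.9
(8, False, np.float64(-0.1), np.float64(121.1)) t 78.1 [  0.2  -0.  121.3] f [-0.5 -0.1 -2.6] w 18.5
(4, False, np.float64(-2.3), np.float64(115.1)) t 78.4 [ -2.    0.  115.3] f [-2.  -0.2 -3.2] w 18.7
(1.5, False, np.float64(-3.4), np.float64(111.3)) t 78.7 [-3.300e+00  1.000e-01  1.115e+02] f [-2.5  0.  -0.4] w 18.7
(0, False, np.float64(-4.0), np.float64(109.0)) t 78.9 [ -3.2  -0.  109.4] f [1.6 0.8 2.3] w 18.5
```

```bash
python3 - <<'E'
from h import *
p,r=ctcp(-4,108,0); print(arm.servo_line(p,feed=.02,max_force=8)); cst("seat",0)
arm.release(); arm.servo_line(arm.read_state()["position"]+RBm@[0,0,.08],feed=.15)
arm.move_to(B(-30,0,380),tool(YB,S)); arm.sleep(.2)
c=cam("wrist"); im,d=arm.capture("wrist"); W=world("wrist",d,c); save(im,"fin.png"); Q=(W-OB)@RBm
def plane(m):
    P=Q[m]; A=np.c_[P[:,:2],np.ones(len(P))]; s=np.linalg.lstsq(A,P[:,2],rcond=None)[0]; return s.round(4),len(P)
b=(abs(Q[...,0]+4)<9)&(abs(Q[...,1])<.11)&(Q[...,0]>-.09)&(Q[...,0]<.08)
print("plate",plane(b&(abs(Q[...,2]-.094)<.008)))
G=Q[(abs(Q[...,0])<.06)&(abs(Q[...,1])<.04)&(abs(Q[...,2]-.122)<.007)]; print("bar",rect(G[:,:2]),np.median(G[:,2])-.015)
P=Q[(abs(Q[...,2]-.094)<.006)&(abs(Q[...,0])<.11)&(abs(Q[...,1])<.13)]; print("rect",rect(P[:,:2])); print(arm.read_state()["time"])
E
```

```text
False
seat t 79.2 [ -3.3  -0.  109.3] f [-2.1 -1.1 21.8] w 18.9
plate (array([-0.0004, -0.0001,  0.0934]), 26053)
bar (array([-3.80218697e-03,  2.90966034e-05]), 19.246015548706055, 59.4234504699707, 89.87883758544922) 0.10816751504839375
rect (array([-4.44138336e-03, -6.72149658e-06]), 183.42868041992188, 230.7103729248047, 0.04120573773980141)
83.4167
```

View pics/fin.png

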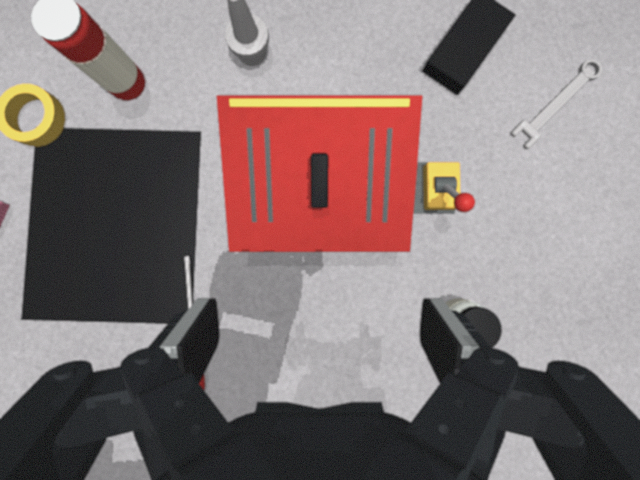

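The cover lies flat and centred on the rim. The lever at (200,463) is still off, so I'll switch it on.

```bash
python3 - <<'E'
from h import *
arm.grasp(20); q=tool(YB)
arm.move_to([.46,-.165,.25],q); arm.servo_line([.46,-.165,.104],feed=.15)
print(arm.servo_line([.575,-.163,.104],feed=.06,max_force=10)); s=arm.read_state(); print(s["position"],s["force"])
x=s["position"]; arm.servo_line(x-[.012,0,0],feed=.06); arm.servo_line(x+[-.012,0,.15],feed=.2)
arm.release(); arm.move_to([.50,-.05,.42],q); arm.sleep(.3)
c=cam("wrist"); im,d=arm.capture("wrist"); W=world("wrist",d,c); hsv=cv2.cvtColor(im,cv2.COLOR_RGB2HSV)
m=((hsv[...,0]<6)|(hsv[...,0]>174))&(hsv[...,1]>150)&(W[...,1]<-.13)&(W[...,1]>-.19)&(W[...,2]>.06)&(W[...,0]>.45)&(W[...,0]<.65)
P=W[m]; print("ball",len(P),P.min(0).round(3),P.max(0).round(3)); Q=(W-OB)@RBm
P=Q[(abs(Q[...,2]-.094)<.006)&(abs(Q[...,0])<.11)&(abs(Q[...,1])<.13)]; print("rect",rect(P[:,:2]),arm.read_state()["time"])
E
```

```text
True
[ 0.56435871 -0.16284734  0.10326166] [-2.30339668 -0.86008868  1.73672193]
ball 278 [ 0.576 -0.171  0.094] [ 0.598 -0.15   0.106]
rect (array([-4.10391235e-03, -6.78253174e-05]), 184.94677734375, 230.76333618164062, 0.04563178867101669) 91.0333
```

```bash
python3 -c "
from station import arm
print(arm.hand_in())"
```

```text
the job is handed in; nothing more can be done
None
```

I handed in the job after about 91 s of robot time. By my last measurements all three modules (orange, blue, yellow) are home on the rail, the cover is hooked flat and centred, and the isolator is fully back on; `hand_in` gave no verdict.

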